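# Seat the globe lamp in its charging tray and switch the charger on

## Robot

A 6-joint arm with a two-finger parallel gripper is mounted at the origin on a cart in front of the work surface, level with it; the furniture and walls round the work are solid. World frame = base frame: x ahead of the robot, y to its left, z up, the work surface at z = 0. Lengths are in m, angles in rad, forces in N, time in s.
With the tool pointing down it reaches from about 0.225 to 0.875 m from the base axis. Payload 3.4 kg.
Tool frame: the origin (TCP) lies at the very end of the fingers, on their centre line; the grasp point (between the pads) lies behind it (manip.grasp_offset is the z of the grasp point in the tool frame, in m); z points along the fingers, y is the line along which they close (so a half turn about z gives the same grasp; the last joint's range is limited). The gripper opens to 85 mm and grips with 20 to 120 N. Pads are 22 mm wide; open, the fingers measure 114 mm over their backs; the gripper's body (76 mm by 85 mm) begins 54 mm behind the grasp point. The pads swing forward as they close: fully open they stand 13 mm farther back than shut.
Start: joints at [-1.34, 0.276, 1.505, -0, 1.361, -0.121], TCP at [0.198, -0.54, 0.231] pointing down, gripper open.
Joint ranges: [-2.89, 2.89], [-0.75, 2.08], [0.22, 2.7], [-1.18, 4.32], [0.11, 2.71], [-2.7, 2.7]. Speed limits (rad/s): [2.57, 2.57, 3.14, 3.14, 3.14, 3.14].

## Interface

Orientations are given as a unit quaternion [w, x, y, z].
In Python, from rig import manip gives the robot as it stands.
- The arm moves only by the shell command python3 -m pendant 'ROWS' [FORCE]. ROWS is JSON, a list of rows, each an object of numbers: "dx", "dy", "dz": the shift along the tool's x, y, z in m; "rx", "ry", "rz": the turn, a rotation vector about the tool's x, y, z in degrees; "hand": the finger opening in m, from 0 to 0.0854. In form: [{"dx": .., "dy": .., "dz": .., "rx": .., "ry": .., "rz": .., "hand": ..}, ...]. A call has 1 to 12 rows; each row shifts and turns the commanded pose from where the row before left it, along the tool's axes as they then stand; what a row does not reach is not made up. A row lasts 1/12 s, in which the tool goes at most 41.7 mm and 7.16 degrees, less where a joint would pass 70% of its speed; a pose out of reach is approached as far as the arm can. A call is refused whole if a number of a shift passes 0.0417 or a number of a turn 7.16, either way. A call with a gripper value outside its range is refused whole. The fingers move at their own pace and stop on an object; FORCE is the grip in N (left out, the last holds). Time passes only in rows, so rows that do not move let the fingers close. It gives the time, the measured TCP pose, the force, the opening and the grip force at its end, in the units of the state.
- manip.get_state(): the state, without advancing time (a new reading comes with each control period).
- manip.get_image(name): name is "scene" or "top" or "wrist"; returns a dict with "frame" (480x640x3 uint8, red, green, blue), "fx", "fy", "cx", "cy" (pixels), "distortion" ([k1, k2, p1, p2, k3] as OpenCV has them; the pictures are not rectified), "position" and "attitude" of the camera in the world; the wrist camera has in their place "mount" (4x4, takes a point from camera to tool coordinates, whose origin is the TCP and whose axes are the flange's). Camera axes: x right, y up, looking along -z (the intrinsics and any distortion apply to the point x, -y, -z); pixel columns grow to the right and rows downward; lengths in m; the calibration is good to about 2 mm. A picture is of the moment at which its call begins: read the wrist's pose just before it. There is no depth.
- manip.sign_off(): hands the job in; it is judged then, once.
The state is a dict: "clock": time; "qpos": joint angles; "qd": joint speeds; "effort": joint torques, N m; "position": TCP position; "ee_rot": TCP orientation; "contact_force": force on the tool from outside, world axes, zero at the start; "moment": the same for the moment, N m; "width": finger opening in m; "gripper_force": force on a finger pad.
Only numpy, scipy, OpenCV 4.12 (cv2) and the standard library are available. Lean on these libraries where they do the work, as an engineer would, in place of code of your own. Each camera call takes 0.05 s, during which the arm holds its last target. There are 200 camera calls.

## Task

One of the two cordless globe lamps lies loose on the felt of the charging tray. With the charger still off, nudge it onto the free seat so that it rests on all three of that seat's rubber feet, then switch the charger on by pulling the knob at the front of the tray all the way out. Leave the other lamp on its seat and knock nothing over.

Things in the scene. Friction and masses are not known exactly. Their poses are not given: they have to be found in the camera images.
- tray: dark wooden charging tray, 260 (x) x 330 (y) mm, fixed on cover boards (top at z = 0.0105). Origin: centre of its underside; +x to its back, +y to its left. Felt floor 17 mm above the origin, x -108 to +121, y -156 to +156 mm; side and back rims 32 mm high, 9 thick; front 38 high, 22 thick. Two seats at x +73, y +82 and -82 mm; either may be the free one.
- free_seat: the empty seat: a round well in the felt, 76 mm across and 6.5 mm deep, with a dark bottom and three rubber feet in it. Origin: centre of the well at the height of the felt; axes as the tray's. A globe at rest on the three feet touches nothing else: its centre is straight above this origin, 41 mm up, 4 mm lower than a globe on the felt.
- free_seat_back_foot: back foot of the free seat: fixed rubber dome of 8 mm radius whose top stands 4 mm above the felt. Origin: the dome's centre, 28 mm from the seat's centre towards +x of the tray (away from the robot) and 4 mm below the felt.
- free_seat_left_foot: front left foot of the free seat, same dome; origin 14 mm in front of (-x) and 24 mm to the left (+y) of the seat's centre. A globe rolls in from the front between the two front feet: it sinks 3 mm over the well's edge, rises 1 mm over these feet and drops 2 mm onto all three; pushed too little, it stays leaning on the edge.
- free_seat_right_foot: front right foot of the free seat, same dome; origin 14 mm in front of (-x) and 24 mm to the right (-y) of the seat's centre.
- globe: the loose lamp: white sealed plastic ball, 90 mm across (wider than the gripper opens), 0.2 to 0.42 kg, any way up, at first resting on the felt in the front half of the tray. Origin: its centre (its own axes turn as it rolls). It rolls easily, with a slight drag from the felt.
- taken_seat: the other seat, the same as the free one (well, three feet, same axes), with the other lamp on it. Origin: centre of the well at the height of the felt.
- seated_globe: the other lamp, the same 90 mm ball, loose, resting on the three feet of the other seat. Origin: its centre, 41 mm above the taken seat's origin.
- switch_knob (a joint): the charger's push-pull switch, sliding straight out of the tray's front towards -x of the tray: 0 = pushed in (off), 0.014 m = fully out (on). A snap spring holds it at either end and flips it over at 7 mm; pulling it takes 5 to 6 N.
- knob_grip (a point): point on the knob's axis, 16 mm out from the tray's front face when pushed in. The steel knob is round, 24 mm across near its end, 17 mm at its root, and 20 mm long (4 to 24 mm out from the face when in), its axis along the tray's x, 21 mm above the tray's underside, 115 mm to the right (-y) of the tray's middle. It moves with the knob.
- cup: white espresso cup, 58 mm high, standing on the cover boards to the left of the tray; not to be knocked over. Origin: centre of its underside; z up.
- cocoa_shaker: steel cocoa shaker, 67 mm across and 105 mm high, standing to the right of the tray; not to be knocked over. Origin: centre of its underside; z up.

How it is judged:
By the outcome, as a careful person would: the job done as asked, in the order asked, and still so for the second after the job is handed in, with the robot touching nothing.
It also fails if it takes over 69 s, if anything falls off the work surface, if the arm or the gripper's body presses on something with over 40 N, if the wrist force passes 120 N, or if a joint passes its speed limit or range.

## Working session

There is one attempt and no reset: what is moved stays moved. The work goes in short steps, Python scripts to look and compute and a shell command to move; the robot and the scene stay as the last step left them, time stands still between calls to the robot, and variables do not carry over. Pictures are saved under pics/ and viewed, at most 10 in all, crops included, and the job is handed in when it is done.

```bash
mkdir -p pics; cat > h.py <<'E'
import numpy as np, cv2, json
from rig import manip
from scipy.spatial.transform import Rotation as R
def q(a): return R.from_quat([a[1],a[2],a[3],a[0]]).as_matrix()
def snap(n,f):
    s=manip.get_state(); d=manip.get_image(n); cv2.imwrite(f'pics/{f}.png',d['frame'][:,:,::-1])
    if 'mount' in d:
        T=np.eye(4);T[:3,:3]=q(s['ee_rot']);T[:3,3]=s['position'];T=T@np.array(d['mount'])
    else:
        T=np.eye(4);a=np.array(d['attitude']);T[:3,:3]=q(a) if a.size==4 else a.reshape(3,3);T[:3,3]=d['position']
    json.dump(dict(T=T.tolist(),k=[d['fx'],d['fy'],d['cx'],d['cy']],D=list(map(float,d['distortion']))),open(f'pics/{f}.json','w'))
def cam(f):
    c=json.load(open(f'pics/{f}.json'));fx,fy,cx,cy=c['k']
    return np.array(c['T']),np.array([[fx,0,cx],[0,fy,cy],[0,0,1]]),np.array(c['D'])
def ray(f,uv):
    T,K,D=cam(f);p=cv2.undistortPoints(np.array([[uv]],float),K,D)[0,0]
    return T[:3,3],T[:3,:3]@np.array([p[0],-p[1],-1])
def onz(f,uv,z):
    o,d=ray(f,uv);return o+d*(z-o[2])/d[2]
def proj(f,P):
    T,K,D=cam(f);c=(np.atleast_2d(P)-T[:3,3])@T[:3,:3]*[1,-1,-1]
    return cv2.projectPoints(c,np.zeros(3),np.zeros(3),K,D)[0][:,0]
def tri(*fu):
    A=0;b=0
    for f,u in fu:
        o,d=ray(f,u);d=d/np.linalg.norm(d);M=np.eye(3)-np.outer(d,d);A=A+M;b=b+M@o
    return np.linalg.solve(A,b)
E
python3 - <<'E'
from h import *
snap('top','top0');snap('scene','sc0')
for f in('top0','sc0'):
    print(cam(f))
s=manip.get_state();print(s,manip.grasp_offset)
E
```

```text
(array([[-0.01748138,  0.98593063, -0.16623839,  0.36959174],
       [-0.99983884, -0.01655863,  0.00693523, -0.0092072 ],
       [ 0.00408497,  0.16633284,  0.9860612 ,  1.25039935],
       [ 0.        ,  0.        ,  0.        ,  1.        ]]), array([[454.28967944,   0.        , 321.40522021],
       [  0.        , 454.28967944, 231.88140519],
       [  0.        ,   0.        ,   1.        ]]), array([-0.01033912,  0.        ,  0.        ,  0.        ,  0.        ]))
(array([[-0.87191159,  0.22831435, -0.4331775 ,  0.05626124],
       [-0.48959598, -0.39181536,  0.7789586 ,  0.88147278],
       [ 0.00812183,  0.89126499,  0.45341014,  0.57619299],
       [ 0.        ,  0.        ,  0.        ,  1.        ]]), array([[445.57228712,   0.        , 325.77790136],
       [  0.        , 445.57228712, 241.03895007],
       [  0.        ,   0.        ,   1.        ]]), array([-0.03876522,  0.        ,  0.        ,  0.        ,  0.        ]))
{'clock': 0.1, 'qpos': array([-1.33998149e+00,  2.76543149e-01,  1.50600405e+00,  1.02729224e-05,
        1.36069606e+00, -1.21002114e-01]), 'qd': array([-8.64447325e-05, -4.22390476e-04, -4.46221397e-03, -8.30238522e-04,
        3.37685312e-04,  5.37715143e-04]), 'effort': array([ 1.90395542e-03, -4.17699480e+01, -2.46404386e+01, -3.33443370e-05,
        5.67815179e-03,  3.25633344e-06]), 'position': array([ 0.19803718, -0.53932415,  0.2305207 ]), 'ee_rot': array([-8.24336131e-04,  9.84567813e-01,  1.75001545e-01, -4.02766293e-05]), 'contact_force': array([ 0.33141601, -0.84081725, -0.3122079 ]), 'moment': array([0.05564007, 0.03629162, 0.00519108]), 'gripper_force': 0.0, 'width': 0.08562543230562966} -0.0187
```

View pics/top0.png

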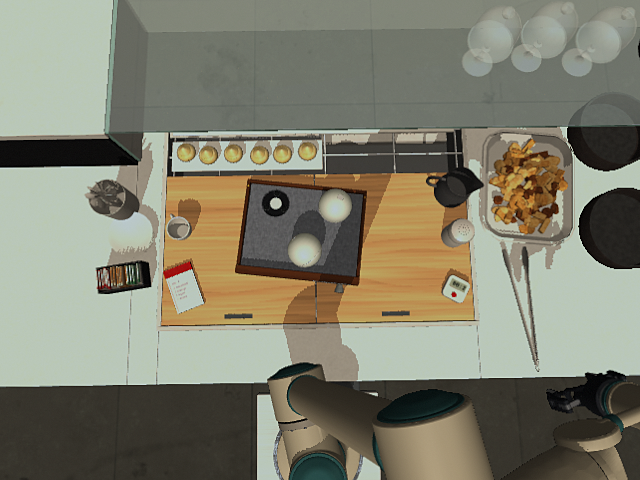

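View pics/sc0.png

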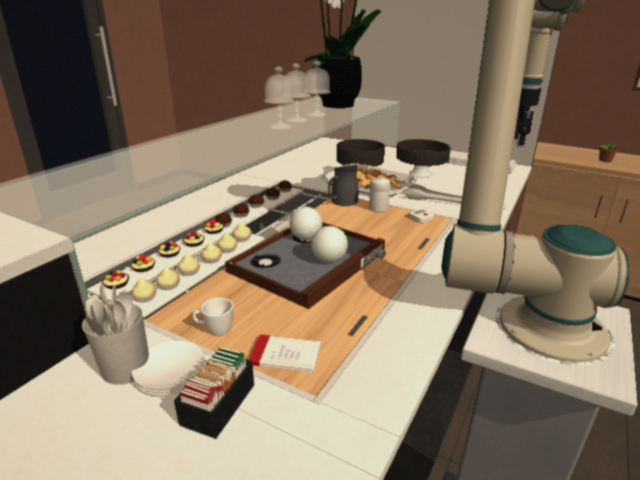

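Top view: the free seat is at about (275,203), the seated globe (335,206), the loose globe (304,250) and the knob (339,288). The scene view agrees. I'll enlarge both.

```bash
python3 - <<'E'
import cv2
a=cv2.imread('pics/top0.png')[172:297,228:378];cv2.imwrite('pics/c1.png',cv2.resize(a,(720,600),interpolation=cv2.INTER_CUBIC))
a=cv2.imread('pics/sc0.png')[200:305,222:392];cv2.imwrite('pics/c2.png',cv2.resize(a,(800,494),interpolation=cv2.INTER_CUBIC))
E
```

```text
(no output)
```

View pics/c1.png

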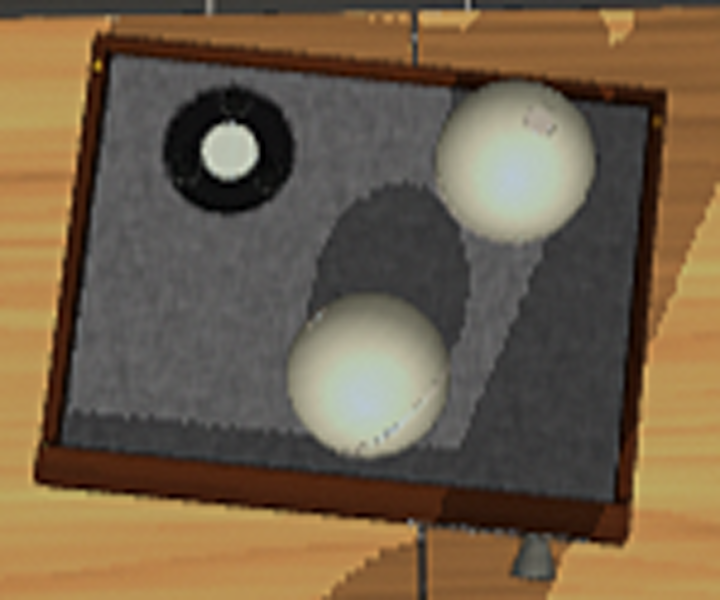

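View pics/c2.png

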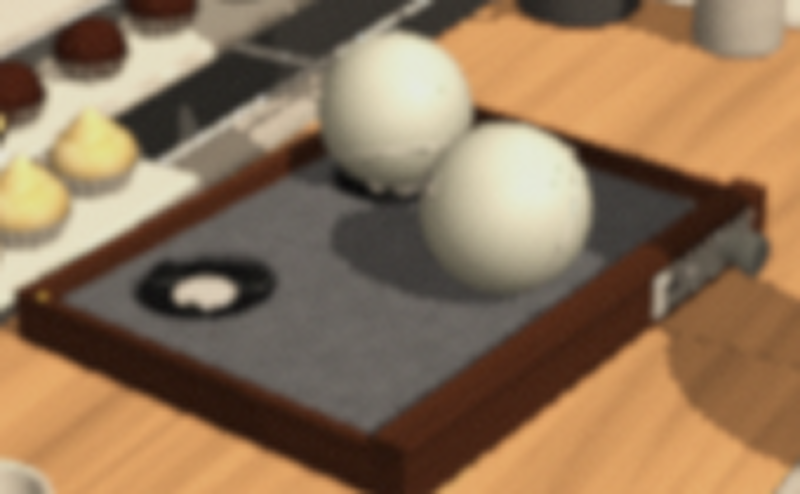

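Enlarged crop positions. Top: tray corners (95,37), (665,92), (628,545), (36,483); well (229,149); globes (367,375) and (516,161); knob end (533,578). Scene: globes (506,210) and (397,110); well (205,288).

```bash
cat > fit.py <<'E'
from h import *
from scipy.optimize import least_squares
t=lambda u,v:(228+u/4.8-.4,172+v/4.8-.4)
s=lambda u,v:(222+u/4.706-.4,200+v/4.706-.4)
P=[('top0',t(95,37),(.13,.165,.032)),('top0',t(665,92),(.13,-.165,.032)),('top0',t(628,545),(-.13,-.165,.038)),('top0',t(36,483),(-.13,.165,.038)),
('top0',t(229,149),(.073,.082,.017)),('sc0',s(22,295),(.13,.165,.032)),('sc0',s(205,288),(.073,.082,.017)),('sc0',s(400,450),(-.13,.165,.038)),
('top0',t(516,161),(.073,-.082,.058)),('sc0',s(397,110),(.073,-.082,.058)),('top0',t(533,578),(-.154,-.115,.021))]
def W(p,l):
    c,n=np.cos(p[2]),np.sin(p[2]);return np.array([p[0]+c*l[0]-n*l[1],p[1]+n*l[0]+c*l[1],p[3]+l[2]])
f=lambda p:np.concatenate([proj(n,W(p,l))[0]-u for n,u,l in P])
r=least_squares(f,[.5,0,0,.01],loss='soft_l1');p=r.x
print(p,np.degrees(p[2]));print(f(p).reshape(-1,2).round(1))
for n,a,b,z in(('globe',(367,375),(506,210),.0725),('seated',(516,161),(397,110),.0685)):
    print(n,tri(('top0',t(*a)),('sc0',s(*b))),onz('top0',t(*a),z),onz('sc0',s(*b),z))
print('well tri',tri(('top0',t(229,149)),('sc0',s(205,288))))
print('seat',W(p,(.073,.082,.058)),'taken',W(p,(.073,-.082,.058)),'knob',W(p,(-.146,-.115,.021)))
print('shaker',onz('top0',(457,232),.105),'cup',onz('top0',(178,227),.06))
g=tri(('top0',t(367,375)),('sc0',s(506,210)));c,n=np.cos(p[2]),np.sin(p[2]);d=g[:2]-p[:2];print('globe local',c*d[0]+n*d[1],-n*d[0]+c*d[1])
E
python3 fit.py
```

```text
[ 0.57728909  0.03491961 -0.11940139  0.00969424] -6.841195998576969
[[ 0.  -0.9]
 [ 0.7 -0.4]
 [ 0.3 -0. ]
 [-0.7  0.1]
 [ 0.1  0.1]
 [-2.3 -0.6]
 [-0.  -0.2]
 [ 1.8  0.7]
 [-0.   0.3]
 [-0.2  0.8]
 [ 0.   0.5]]
globe [0.52136433 0.02851607 0.07334022] [0.52167662 0.02863606 0.0725    ] [0.5219144  0.02704756 0.0725    ]
seated [ 0.63982509 -0.05536962  0.07006496] [ 0.64049941 -0.05527968  0.0685    ] [ 0.64125453 -0.05830317  0.0685    ]
well tri [0.65972899 0.10790045 0.02616316]
seat [0.65953701 0.10764018 0.06769424] taken [ 0.64000168 -0.05519216  0.06769424] knob [ 0.41863004 -0.06187039  0.03069424]
shaker [ 0.55655006 -0.36465407  0.105     ] cup [0.58986178 0.36381086 0.06      ]
globe local -0.05476380600113308 -0.013019587188410647
```

```bash
cat > go.py <<'E'
import sys
from h import *
# usage: go.py lx ly z ang(deg, tool x in tray frame): prints shift in present tool axes, and rz left
p=[.57729,.03492,-.11940];lx,ly,z,a=map(float,sys.argv[1:5])
s=manip.get_state();M=q(s['ee_rot']);c,n=np.cos(p[2]),np.sin(p[2])
pos=s['position'];d=pos[:2]-p[:2]
T=np.array([p[0]+c*lx-n*ly,p[1]+n*lx+c*ly,z])
t=p[2]+np.radians(a);X=np.array([np.cos(t),np.sin(t),0]);Z=np.array([0,0,-1]);G=np.c_[X,np.cross(Z,X),Z]
print('local',(c*d[0]+n*d[1]).round(4),(-n*d[0]+c*d[1]).round(4),'z',pos[2].round(4),'w',round(s['width'],4),'F',s['contact_force'].round(1),'t',round(s['clock'],2))
print('shift now-axes',(M.T@(T-pos)).round(4),'shift goal-axes',(G.T@(T-pos)).round(4),'rot',np.degrees(R.from_matrix(M.T@G).as_rotvec()).round(2))
E
python3 go.py -.055 -.08 .2 90
```

```text
local -0.3082 -0.6153 z 0.2305 w 0.0856 F [ 0.3 -0.8 -0.3] t 0.1
shift now-axes [ 0.4686 -0.362   0.0312] shift goal-axes [0.5353 0.2532 0.0305] rot [-8.0e-02 -6.0e-02 -6.3e+01]
```

```bash
python3 -m pendant '[{"rz":-7,"hand":0.06},{"rz":-7},{"rz":-7},{"rz":-7},{"rz":-7},{"rz":-7},{"rz":-7},{"rz":-7},{"rz":-7},{}]' && python3 -m pendant '[{"dx":0.033,"dy":0.0155},{"dx":0.033,"dy":0.0155},{"dx":0.033,"dy":0.0155},{"dx":0.033,"dy":0.0155},{"dx":0.033,"dy":0.0155},{"dx":0.033,"dy":0.0155},{"dx":0.033,"dy":0.0155},{"dx":0.033,"dy":0.0155},{"dx":0.033,"dy":0.0155},{"dx":0.033,"dy":0.0155},{"dx":0.033,"dy":0.0155},{}]' && python3 go.py -.055 -.08 .2 90
```

```text
invalid input
```

```bash
python3 -m pendant '[{"rz":-7,"hand":0.06},{"rz":-7},{"rz":-7},{"rz":-7},{"rz":-7},{"rz":-7},{"rz":-7},{"rz":-7},{"rz":-7},{"dx":0}]'
```

```text
invalid input
```

```bash
python3 -m pendant '[{"dx":0,"dy":0,"dz":0,"rx":0,"ry":0,"rz":-7,"hand":0.06}]' 30; python3 -m pendant --help | head -20
```

```text
clock: 0.18
position: [0.198, -0.5394, 0.2307]
ee_rot: [-0.001, 0.972, 0.236, 0.0]
contact_force: [-0.4, -0.1, 0.3]
width: 0.0755
gripper_force: 0.0invalid input: not JSON, or not a number
```

All keys seem to be required in each row.

```bash
python3 -m pendant '[{"dx":0,"dy":0,"dz":0,"rx":0,"ry":0,"rz":-7,"hand":0.06},{"dx":0,"dy":0,"dz":0,"rx":0,"ry":0,"rz":-7,"hand":0.06},{"dx":0,"dy":0,"dz":0,"rx":0,"ry":0,"rz":-7,"hand":0.06},{"dx":0,"dy":0,"dz":0,"rx":0,"ry":0,"rz":-7,"hand":0.06},{"dx":0,"dy":0,"dz":0,"rx":0,"ry":0,"rz":-7,"hand":0.06},{"dx":0,"dy":0,"dz":0,"rx":0,"ry":0,"rz":-7,"hand":0.06},{"dx":0,"dy":0,"dz":0,"rx":0,"ry":0,"rz":-7,"hand":0.06},{"dx":0,"dy":0,"dz":0,"rx":0,"ry":0,"rz":-7,"hand":0.06},{"dx":0,"dy":0,"dz":0,"rx":0,"ry":0,"rz":0,"hand":0.06}]' && python3 -m pendant '[{"dx":0.036,"dy":0.017,"dz":0,"rx":0,"ry":0,"rz":0,"hand":0.06},{"dx":0.036,"dy":0.017,"dz":0,"rx":0,"ry":0,"rz":0,"hand":0.06},{"dx":0.036,"dy":0.017,"dz":0,"rx":0,"ry":0,"rz":0,"hand":0.06},{"dx":0.036,"dy":0.017,"dz":0,"rx":0,"ry":0,"rz":0,"hand":0.06},{"dx":0.036,"dy":0.017,"dz":0,"rx":0,"ry":0,"rz":0,"hand":0.06},{"dx":0.036,"dy":0.017,"dz":0,"rx":0,"ry":0,"rz":0,"hand":0.06},{"dx":0.036,"dy":0.017,"dz":0,"rx":0,"ry":0,"rz":0,"hand":0.06},{"dx":0.036,"dy":0.017,"dz":0,"rx":0,"ry":0,"rz":0,"hand":0.06},{"dx":0.036,"dy":0.017,"dz":0,"rx":0,"ry":0,"rz":0,"hand":0.06},{"dx":0.036,"dy":0.017,"dz":0,"rx":0,"ry":0,"rz":0,"hand":0.06},{"dx":0.036,"dy":0.017,"dz":0,"rx":0,"ry":0,"rz":0,"hand":0.06},{"dx":0.036,"dy":0.017,"dz":0,"rx":0,"ry":0,"rz":0,"hand":0.06}]' && python3 go.py -.055 -.08 .2 90
```

```text
clock: 0.93
position: [0.198, -0.5395, 0.2308]
ee_rot: [-0.0, 0.747, 0.664, 0.0]
contact_force: [-0.1, -0.2, 0.3]
width: 0.0599
gripper_force: 0.0
clock: 1.93
position: [0.4526, -0.1333, 0.2313]
ee_rot: [0.0, 0.749, 0.662, -0.0]
contact_force: [0.4, -0.8, -0.2]
width: 0.0602
gripper_force: 0.0
local -0.1037 -0.1819 z 0.2313 w 0.0602 F [ 0.4 -0.8 -0.2] t 1.93
shift now-axes [0.102  0.0484 0.0313] shift goal-axes [0.1019 0.0487 0.0313] rot [ 0.    0.01 -0.21]
```

```bash
python3 -m pendant '[{"dx":0.03,"dy":0.016,"dz":0,"rx":0,"ry":0,"rz":0,"hand":0.06},{"dx":0.03,"dy":0.016,"dz":0,"rx":0,"ry":0,"rz":0,"hand":0.06},{"dx":0,"dy":0,"dz":0,"rx":0,"ry":0,"rz":0,"hand":0.06},{"dx":0,"dy":0,"dz":0,"rx":0,"ry":0,"rz":0,"hand":0.06},{"dx":0,"dy":0,"dz":0,"rx":0,"ry":0,"rz":0,"hand":0.06}]' && python3 go.py -.055 -.08 .2 90; python3 -c "
from h import *
snap('wrist','w1')"
```

```text
clock: 2.35
position: [0.4905, -0.0797, 0.231]
ee_rot: [-0.0, 0.748, 0.663, -0.001]
contact_force: [0.1, -0.4, 0.6]
width: 0.0603
gripper_force: 0.0
local -0.0725 -0.1241 z 0.231 w 0.0603 F [ 0.1 -0.4  0.6] t 2.35
shift now-axes [0.0441 0.0175 0.0309] shift goal-axes [0.0441 0.0175 0.031 ] rot [-0.07  0.04 -0.06]
```

View pics/w1.png

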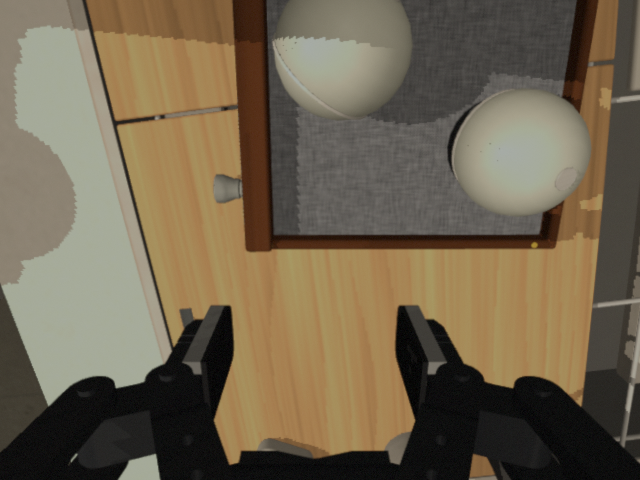

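Wrist view: knob at (228,188), loose globe (344,50), seated globe (521,152), tray right corners (249,251) and (553,248). I'll check the fit against these.

```bash
python3 - <<'E'
from h import *
p=[.57729,.03492,-.11940];c,n=np.cos(p[2]),np.sin(p[2])
W=lambda l:np.array([p[0]+c*l[0]-n*l[1],p[1]+n*l[0]+c*l[1],.0105+l[2]])
L=lambda P:np.r_[[c*(P[0]-p[0])+n*(P[1]-p[1]),-n*(P[0]-p[0])+c*(P[1]-p[1])],P[2]].round(4)
for nm,l,u in(('FR',(-.13,-.165,.038),(249,251)),('BR',(.13,-.165,.032),(553,248)),('knobend',(-.154,-.115,.021),(216,188)),('seated',(.073,-.082,.058),(521,152)),('globe',(-.055,-.013,.062),(344,50))):
    print(nm,proj('w1',W(l))[0].round(1),u,L(onz('w1',u,.0105+l[2])))
t=lambda u,v:(228+u/4.8-.4,172+v/4.8-.4)
print('knob tri',L(tri(('w1',(216,188)),('top0',t(533,578)))),'globe tri',L(tri(('w1',(344,50)),('top0',t(367,375)))))
E
```

```text
FR [243.4 251.4] (249, 251) [-0.1254 -0.1647  0.0485]
BR [556.1 248.6] (553, 248) [ 0.1272 -0.1645  0.0425]
knobend [214.1 186.7] (216, 188) [-0.1526 -0.1161  0.0315]
seated [517.6 151.9] (521, 152) [ 0.0755 -0.0821  0.0685]
globe [340.5  45.5] (344, 50) [-0.0527 -0.0157  0.0725]
knob tri [-0.1525 -0.1152  0.0331] globe tri [-0.0496 -0.0113  0.0309]
```

```bash
python3 -m pendant '[{"dx":0.022,"dy":0.009,"dz":0,"rx":0,"ry":0,"rz":0,"hand":0.06},{"dx":0.022,"dy":0.009,"dz":0,"rx":0,"ry":0,"rz":0,"hand":0.06},{"dx":0,"dy":0,"dz":0.03,"rx":0,"ry":0,"rz":0,"hand":0.06},{"dx":0,"dy":0,"dz":0.03,"rx":0,"ry":0,"rz":0,"hand":0.06},{"dx":0,"dy":0,"dz":0.03,"rx":0,"ry":0,"rz":0,"hand":0.06},{"dx":0,"dy":0,"dz":0.03,"rx":0,"ry":0,"rz":0,"hand":0.06},{"dx":0,"dy":0,"dz":0.03,"rx":0,"ry":0,"rz":0,"hand":0.06},{"dx":0,"dy":0,"dz":0.023,"rx":0,"ry":0,"rz":0,"hand":0.06},{"dx":0,"dy":0,"dz":0,"rx":0,"ry":0,"rz":0,"hand":0.06},{"dx":0,"dy":0,"dz":0,"rx":0,"ry":0,"rz":0,"hand":0.06}]' && python3 go.py -.054 0.0375 .058 90
```

```text
clock: 3.23
position: [0.513, -0.0391, 0.0577]
ee_rot: [-0.001, 0.749, 0.663, -0.001]
contact_force: [1.1, 0.4, -0.0]
width: 0.0601
gripper_force: 0.0
local -0.0551 -0.0811 z 0.0577 w 0.0601 F [ 1.1  0.4 -0. ] t 3.23
shift now-axes [ 0.1186  0.0007 -0.0003] shift goal-axes [ 0.1186  0.0011 -0.0003] rot [-0.17  0.   -0.16]
```

```bash
python3 -m pendant '[{"dx":0.004,"dy":0,"dz":0,"rx":0,"ry":0,"rz":0,"hand":0.06},{"dx":0.004,"dy":0,"dz":0,"rx":0,"ry":0,"rz":0,"hand":0.06},{"dx":0.003,"dy":0,"dz":0,"rx":0,"ry":0,"rz":0,"hand":0.06},{"dx":0.003,"dy":0,"dz":0,"rx":0,"ry":0,"rz":0,"hand":0.06},{"dx":0.003,"dy":0,"dz":0,"rx":0,"ry":0,"rz":0,"hand":0.06},{"dx":0.003,"dy":0,"dz":0,"rx":0,"ry":0,"rz":0,"hand":0.06},{"dx":0.003,"dy":0,"dz":0,"rx":0,"ry":0,"rz":0,"hand":0.06},{"dx":0.003,"dy":0,"dz":0,"rx":0,"ry":0,"rz":0,"hand":0.06},{"dx":0.004,"dy":0,"dz":0,"rx":0,"ry":0,"rz":0,"hand":0.06},{"dx":0.004,"dy":0,"dz":0,"rx":0,"ry":0,"rz":0,"hand":0.06},{"dx":0.004,"dy":0,"dz":0,"rx":0,"ry":0,"rz":0,"hand":0.06},{"dx":0.004,"dy":0,"dz":0,"rx":0,"ry":0,"rz":0,"hand":0.06}]' && python3 -m pendant '[{"dx":0.005,"dy":0,"dz":0,"rx":0,"ry":0,"rz":0,"hand":0.06},{"dx":0.005,"dy":0,"dz":0,"rx":0,"ry":0,"rz":0,"hand":0.06},{"dx":0.005,"dy":0,"dz":0,"rx":0,"ry":0,"rz":0,"hand":0.06},{"dx":0.005,"dy":0,"dz":0,"rx":0,"ry":0,"rz":0,"hand":0.06},{"dx":0.005,"dy":0,"dz":0,"rx":0,"ry":0,"rz":0,"hand":0.06},{"dx":0.005,"dy":0,"dz":0,"rx":0,"ry":0,"rz":0,"hand":0.06},{"dx":0.004,"dy":0,"dz":0,"rx":0,"ry":0,"rz":0,"hand":0.06},{"dx":0.004,"dy":0,"dz":0,"rx":0,"ry":0,"rz":0,"hand":0.06},{"dx":0.003,"dy":0,"dz":0,"rx":0,"ry":0,"rz":0,"hand":0.06},{"dx":0.003,"dy":0,"dz":0,"rx":0,"ry":0,"rz":0,"hand":0.06},{"dx":0.002,"dy":0,"dz":0,"rx":0,"ry":0,"rz":0,"hand":0.06},{"dx":0.002,"dy":0,"dz":0,"rx":0,"ry":0,"rz":0,"hand":0.06}]' && python3 go.py -.054 0.0375 .058 90; python3 -c "
from h import *
snap('top','t2');snap('scene','s2')
a=cv2.imread('pics/t2.png')[172:297,228:378];b=cv2.imread('pics/s2.png')[200:305,222:392]
cv2.imwrite('pics/c3.png',np.vstack([cv2.resize(a,(360,300),interpolation=2),cv2.resize(b,(360,222),interpolation=2)]))"
```

```text
clock: 4.23
position: [0.5192, 0.0042, 0.0582]
ee_rot: [-0.0, 0.748, 0.664, -0.0]
contact_force: [-0.6, -0.2, 0.1]
width: 0.0601
gripper_force: 0.1
clock: 5.23
position: [0.5249, 0.0516, 0.0583]
ee_rot: [0.0, 0.748, 0.664, -0.0]
contact_force: [-0.9, 0.3, -0.7]
width: 0.0601
gripper_force: 0.0
local -0.054 0.0103 z 0.0583 w 0.0601 F [-0.9  0.3 -0.7] t 5.23
shift now-axes [ 0.0272 -0.      0.0003] shift goal-axes [ 0.0272 -0.      0.0003] rot [ 0.    0.01 -0.  ]
```

View pics/c3.png

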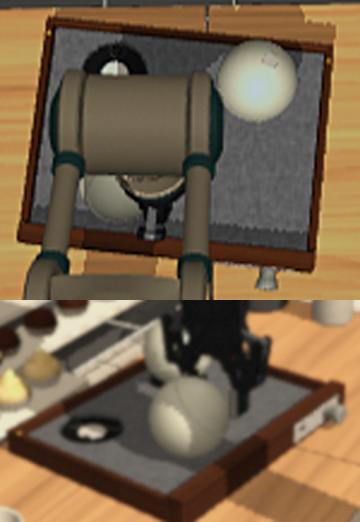

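Ball centre in the scene picture is about (310.5,255), clear of the fork.

```bash
cat > loc.py <<'E'
import sys
from h import *
p=[.57729,.03492,-.11940];c,n=np.cos(p[2]),np.sin(p[2])
P=onz(sys.argv[1],tuple(map(float,sys.argv[2:4])),float(sys.argv[4]))
print((c*(P[0]-p[0])+n*(P[1]-p[1])).round(4),(-n*(P[0]-p[0])+c*(P[1]-p[1])).round(4))
E
python3 loc.py s2 310.5 255 .0725; python3 go.py -.054 0.0375 .058 90
```

```text
-0.0513 0.0566
local -0.054 0.0104 z 0.0583 w 0.0598 F [-0.3 -0.6  0.6] t 5.33
shift now-axes [ 0.0271 -0.      0.0003] shift goal-axes [ 0.0271 -0.      0.0003] rot [0.   0.   0.01]
```

```bash
python3 -m pendant '[{"dx":0.002,"dy":0,"dz":0,"rx":0,"ry":0,"rz":0,"hand":0.06},{"dx":0.003,"dy":0,"dz":0,"rx":0,"ry":0,"rz":0,"hand":0.06},{"dx":0.003,"dy":0,"dz":0,"rx":0,"ry":0,"rz":0,"hand":0.06},{"dx":0.003,"dy":0,"dz":0,"rx":0,"ry":0,"rz":0,"hand":0.06},{"dx":0.003,"dy":0,"dz":0,"rx":0,"ry":0,"rz":0,"hand":0.06},{"dx":0.003,"dy":0,"dz":0,"rx":0,"ry":0,"rz":0,"hand":0.06},{"dx":0.002,"dy":0,"dz":0,"rx":0,"ry":0,"rz":0,"hand":0.06},{"dx":0.002,"dy":0,"dz":0,"rx":0,"ry":0,"rz":0,"hand":0.06},{"dx":0.002,"dy":0,"dz":0,"rx":0,"ry":0,"rz":0,"hand":0.06},{"dx":0.001,"dy":0,"dz":0,"rx":0,"ry":0,"rz":0,"hand":0.06},{"dx":0.001,"dy":0,"dz":0,"rx":0,"ry":0,"rz":0,"hand":0.06},{"dx":0,"dy":0,"dz":0,"rx":0,"ry":0,"rz":0,"hand":0.06}]'; python3 -m pendant '[{"dx":0,"dy":0,"dz":0,"rx":0,"ry":0,"rz":0,"hand":0.06},{"dx":-0.01,"dy":0,"dz":0,"rx":0,"ry":0,"rz":0,"hand":0.06},{"dx":-0.02,"dy":0,"dz":0,"rx":0,"ry":0,"rz":0,"hand":0.06},{"dx":-0.02,"dy":0,"dz":-0.02,"rx":0,"ry":0,"rz":0,"hand":0.06},{"dx":0,"dy":0,"dz":-0.035,"rx":0,"ry":0,"rz":0,"hand":0.06},{"dx":0,"dy":0,"dz":-0.035,"rx":0,"ry":0,"rz":0,"hand":0.06},{"dx":0,"dy":0,"dz":-0.035,"rx":0,"ry":0,"rz":0,"hand":0.06},{"dx":-0.035,"dy":0,"dz":0,"rx":0,"ry":0,"rz":7,"hand":0.06},{"dx":-0.035,"dy":0,"dz":0,"rx":0,"ry":0,"rz":7,"hand":0.06},{"dx":0,"dy":0,"dz":0,"rx":0,"ry":0,"rz":7,"hand":0.06},{"dx":0,"dy":0,"dz":0,"rx":0,"ry":0,"rz":7,"hand":0.06},{"dx":0,"dy":0,"dz":0,"rx":0,"ry":0,"rz":7,"hand":0.06}]'; python3 go.py -.12 0.082 .2 0;  python3 -c "
from h import *
snap('top','t3');snap('scene','s3')
a=cv2.imread('pics/t3.png')[172:297,228:378];b=cv2.imread('pics/s3.png')[200:305,222:392]
cv2.imwrite('pics/c4.png',np.hstack([cv2.resize(a,(400,333),interpolation=2),cv2.resize(b,(400,247),interpolation=2,).copy() if 0 else cv2.copyMakeBorder(cv2.resize(b,(400,247),interpolation=2),0,86,0,0,0)]))"
```

```text
clock: 6.33
position: [0.5279, 0.0764, 0.0583]
ee_rot: [0.0, 0.748, 0.664, -0.0]
contact_force: [0.1, 0.2, 0.2]
width: 0.0597
gripper_force: 0.0
clock: 7.33
position: [0.5088, -0.0437, 0.1834]
ee_rot: [0.0, 0.915, 0.404, -0.0]
contact_force: [-0.4, 1.2, 0.2]
width: 0.0598
gripper_force: 0.0
local -0.0586 -0.0862 z 0.1834 w 0.0598 F [-0.4  1.2  0.2] t 7.33
shift now-axes [ 0.1014 -0.1476 -0.0167] shift goal-axes [-0.0614 -0.1682 -0.0166] rot [2.000e-02 1.000e-02 5.453e+01]
```

View pics/c4.png

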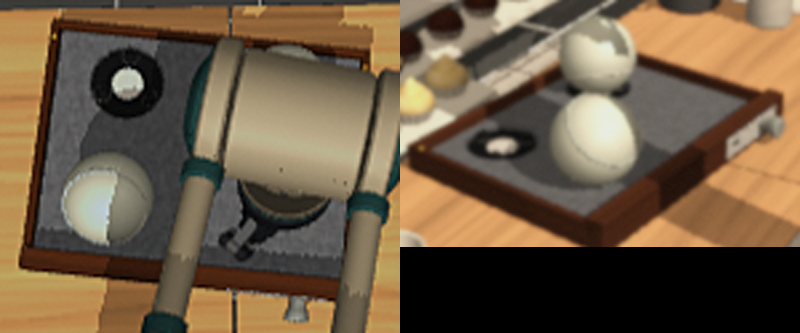

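Ball centre: top about (267.8,246), scene about (304.2,258.4).

```bash
python3 loc.py t3 267.8 246 .0725;python3 loc.py s3 304.2 258.4 .0725; python3 go.py -.115 0.081 .16 0
```

```text
-0.0544 0.0825
-0.0497 0.0783
local -0.0585 -0.0856 z 0.1833 w 0.0602 F [ 0.4 -0.6 -1. ] t 7.43
shift now-axes [ 0.104  -0.1419  0.0232] shift goal-axes [-0.0565 -0.1666  0.0233] rot [2.000e-02 2.000e-02 5.496e+01]
```

```bash
python3 -m pendant '[{"dx":0,"dy":0,"dz":0,"rx":0,"ry":0,"rz":6.87,"hand":0.06},{"dx":0,"dy":0,"dz":0,"rx":0,"ry":0,"rz":6.87,"hand":0.06},{"dx":0,"dy":0,"dz":0,"rx":0,"ry":0,"rz":6.87,"hand":0.06},{"dx":0,"dy":0,"dz":0,"rx":0,"ry":0,"rz":6.87,"hand":0.06},{"dx":0,"dy":0,"dz":0,"rx":0,"ry":0,"rz":6.87,"hand":0.06},{"dx":0,"dy":0,"dz":0,"rx":0,"ry":0,"rz":6.87,"hand":0.06},{"dx":0,"dy":0,"dz":0,"rx":0,"ry":0,"rz":6.87,"hand":0.06},{"dx":0,"dy":0,"dz":0,"rx":0,"ry":0,"rz":6.87,"hand":0.06},{"dx":-0.02,"dy":-0.025,"dz":0,"rx":0,"ry":0,"rz":0,"hand":0.06},{"dx":-0.02,"dy":-0.025,"dz":0,"rx":0,"ry":0,"rz":0,"hand":0.06},{"dx":-0.02,"dy":-0.025,"dz":0,"rx":0,"ry":0,"rz":0,"hand":0.06}]'; python3 -m pendant '[{"dx":0,"dy":-0.031,"dz":0,"rx":0,"ry":0,"rz":0,"hand":0.06},{"dx":0,"dy":-0.031,"dz":0,"rx":0,"ry":0,"rz":0,"hand":0.06},{"dx":0,"dy":-0.031,"dz":0,"rx":0,"ry":0,"rz":0,"hand":0.06},{"dx":0,"dy":0,"dz":0,"rx":0,"ry":0,"rz":0,"hand":0.06},{"dx":0,"dy":0,"dz":0,"rx":0,"ry":0,"rz":0,"hand":0.06},{"dx":0,"dy":0,"dz":0,"rx":0,"ry":0,"rz":0,"hand":0.06}]'; python3 go.py -.118 0.082 .058 0
```

```text
clock: 8.35
position: [0.458, 0.0397, 0.183]
ee_rot: [0.0, 0.998, -0.058, -0.0]
contact_force: [0.8, 0.8, 1.4]
width: 0.0599
gripper_force: 0.0
clock: 8.85
position: [0.4694, 0.1313, 0.1831]
ee_rot: [0.001, 0.998, -0.058, -0.0]
contact_force: [0.2, -0.0, -0.2]
width: 0.06
gripper_force: 0.0
local -0.1186 0.0828 z 0.1831 w 0.06 F [ 0.2 -0.  -0.2] t 8.85
shift now-axes [0.0007 0.0007 0.1251] shift goal-axes [0.0006 0.0008 0.1251] rot [0.06 0.03 0.18]
```

```bash
python3 -m pendant '[{"dx":0,"dy":0,"dz":0.03,"rx":0,"ry":0,"rz":0,"hand":0.06},{"dx":0,"dy":0,"dz":0.03,"rx":0,"ry":0,"rz":0,"hand":0.06},{"dx":0,"dy":0,"dz":0.03,"rx":0,"ry":0,"rz":0,"hand":0.06},{"dx":0,"dy":0,"dz":0.025,"rx":0,"ry":0,"rz":0,"hand":0.06},{"dx":0,"dy":0,"dz":0.01,"rx":0,"ry":0,"rz":0,"hand":0.06},{"dx":0.003,"dy":0,"dz":0,"rx":0,"ry":0,"rz":0,"hand":0.06},{"dx":0.003,"dy":0,"dz":0,"rx":0,"ry":0,"rz":0,"hand":0.06},{"dx":0.003,"dy":0,"dz":0,"rx":0,"ry":0,"rz":0,"hand":0.06},{"dx":0.003,"dy":0,"dz":0,"rx":0,"ry":0,"rz":0,"hand":0.06},{"dx":0.003,"dy":0,"dz":0,"rx":0,"ry":0,"rz":0,"hand":0.06},{"dx":0.003,"dy":0,"dz":0,"rx":0,"ry":0,"rz":0,"hand":0.06},{"dx":0.003,"dy":0,"dz":0,"rx":0,"ry":0,"rz":0,"hand":0.06}]';python3 -m pendant '[{"dx":0.004,"dy":0,"dz":0,"rx":0,"ry":0,"rz":0,"hand":0.06},{"dx":0.004,"dy":0,"dz":0,"rx":0,"ry":0,"rz":0,"hand":0.06},{"dx":0.004,"dy":0,"dz":0,"rx":0,"ry":0,"rz":0,"hand":0.06},{"dx":0.004,"dy":0,"dz":0,"rx":0,"ry":0,"rz":0,"hand":0.06},{"dx":0.004,"dy":0,"dz":0,"rx":0,"ry":0,"rz":0,"hand":0.06},{"dx":0.004,"dy":0,"dz":0,"rx":0,"ry":0,"rz":0,"hand":0.06},{"dx":0.004,"dy":0,"dz":0,"rx":0,"ry":0,"rz":0,"hand":0.06},{"dx":0.004,"dy":0,"dz":0,"rx":0,"ry":0,"rz":0,"hand":0.06},{"dx":0.004,"dy":0,"dz":0,"rx":0,"ry":0,"rz":0,"hand":0.06},{"dx":0.004,"dy":0,"dz":0,"rx":0,"ry":0,"rz":0,"hand":0.06},{"dx":0.003,"dy":0,"dz":0,"rx":0,"ry":0,"rz":0,"hand":0.06},{"dx":0.003,"dy":0,"dz":0,"rx":0,"ry":0,"rz":0,"hand":0.06}]'; python3 go.py .0245 0.082 .058 0
```

```text
clock: 9.85
position: [0.4912, 0.1293, 0.0589]
ee_rot: [-0.0, 0.998, -0.059, 0.001]
contact_force: [0.3, 1.1, -0.5]
width: 0.0599
gripper_force: 0.0
clock: 10.85
position: [0.5366, 0.1238, 0.0582]
ee_rot: [0.0, 0.998, -0.059, 0.0]
contact_force: [-0.3, -0.8, -0.4]
width: 0.0601
gripper_force: 0.0
local -0.051 0.0834 z 0.0582 w 0.0601 F [-0.3 -0.8 -0.4] t 10.85
shift now-axes [0.0755 0.0015 0.0002] shift goal-axes [0.0755 0.0014 0.0002] rot [ 0.   -0.    0.03]
```

```bash
python3 -m pendant '[{"dx":0.003,"dy":0.0005,"dz":0,"rx":0,"ry":0,"rz":0,"hand":0.06},{"dx":0.003,"dy":0.0005,"dz":0,"rx":0,"ry":0,"rz":0,"hand":0.06},{"dx":0.003,"dy":0,"dz":0,"rx":0,"ry":0,"rz":0,"hand":0.06},{"dx":0.003,"dy":0,"dz":0,"rx":0,"ry":0,"rz":0,"hand":0.06},{"dx":0.003,"dy":0,"dz":0,"rx":0,"ry":0,"rz":0,"hand":0.06},{"dx":0.003,"dy":0,"dz":0,"rx":0,"ry":0,"rz":0,"hand":0.06},{"dx":0.003,"dy":0,"dz":0,"rx":0,"ry":0,"rz":0,"hand":0.06},{"dx":0.003,"dy":0,"dz":0,"rx":0,"ry":0,"rz":0,"hand":0.06},{"dx":0.003,"dy":0,"dz":0,"rx":0,"ry":0,"rz":0,"hand":0.06},{"dx":0.003,"dy":0,"dz":0,"rx":0,"ry":0,"rz":0,"hand":0.06},{"dx":0.003,"dy":0,"dz":0,"rx":0,"ry":0,"rz":0,"hand":0.06},{"dx":0.003,"dy":0,"dz":0,"rx":0,"ry":0,"rz":0,"hand":0.06}]';python3 -m pendant '[{"dx":0.002,"dy":0,"dz":0,"rx":0,"ry":0,"rz":0,"hand":0.06},{"dx":0.002,"dy":0,"dz":0,"rx":0,"ry":0,"rz":0,"hand":0.06},{"dx":0.002,"dy":0,"dz":0,"rx":0,"ry":0,"rz":0,"hand":0.06},{"dx":0.002,"dy":0,"dz":0,"rx":0,"ry":0,"rz":0,"hand":0.06},{"dx":0.002,"dy":0,"dz":0,"rx":0,"ry":0,"rz":0,"hand":0.06},{"dx":0.002,"dy":0,"dz":0,"rx":0,"ry":0,"rz":0,"hand":0.06},{"dx":0.002,"dy":0,"dz":0,"rx":0,"ry":0,"rz":0,"hand":0.06},{"dx":0.002,"dy":0,"dz":0,"rx":0,"ry":0,"rz":0,"hand":0.06},{"dx":0.002,"dy":0,"dz":0,"rx":0,"ry":0,"rz":0,"hand":0.06},{"dx":0.002,"dy":0,"dz":0,"rx":0,"ry":0,"rz":0,"hand":0.06},{"dx":0.001,"dy":0,"dz":0,"rx":0,"ry":0,"rz":0,"hand":0.06},{"dx":0.001,"dy":0,"dz":0,"rx":0,"ry":0,"rz":0,"hand":0.06}]'; python3 go.py .0245 0.082 .058 0
python3 -c "
from h import *
snap('scene','s5');snap('wrist','w5')
b=cv2.imread('pics/s5.png')[200:305,222:392];a=cv2.imread('pics/w5.png')
cv2.imwrite('pics/c5.png',np.hstack([cv2.resize(a,(395,296)),cv2.copyMakeBorder(cv2.resize(b,(400,247),interpolation=2),0,49,0,0,0)]))"
```

```text
clock: 11.85
position: [0.5722, 0.1186, 0.0583]
ee_rot: [0.0, 0.998, -0.059, -0.0]
contact_force: [-0.6, 0.5, 0.7]
width: 0.0604
gripper_force: 0.1
clock: 12.85
position: [0.5939, 0.116, 0.0583]
ee_rot: [0.0, 0.998, -0.059, -0.0]
contact_force: [-0.4, -0.2, -0.1]
width: 0.0605
gripper_force: 0.0
local 0.0068 0.0825 z 0.0583 w 0.0605 F [-0.4 -0.2 -0.1] t 12.85
shift now-axes [0.0177 0.0005 0.0003] shift goal-axes [0.0177 0.0005 0.0003] rot [0.01 0.   0.04]
```

View pics/c5.png

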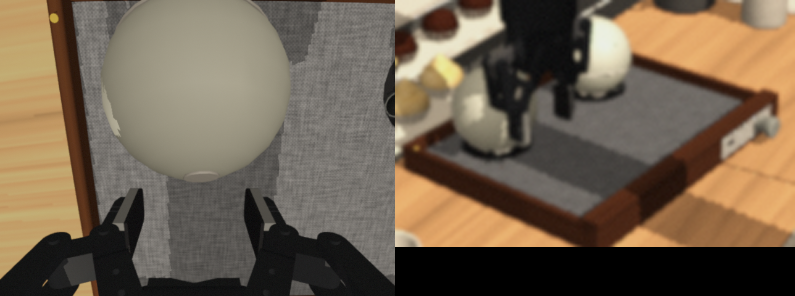

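Ball in the wrist view spans columns about 167–471 and its bottom is at row 295. I'll compare that with the silhouettes for a seated ball and a leaning ball.

```bash
cat > sil.py <<'E'
from h import *
p=[.57729,.03492,-.11940];c,n=np.cos(p[2]),np.sin(p[2])
W=lambda l:np.array([p[0]+c*l[0]-n*l[1],p[1]+n*l[0]+c*l[1],.0105+l[2]])
def sil(f,C,r=.045):
    o=cam(f)[0][:3,3];v=o-C;d=np.linalg.norm(v);v=v/d;cc=C+v*r*r/d;rr=r*np.sqrt(1-r*r/d/d)
    a=np.cross(v,[0,0,1.]);a/=np.linalg.norm(a);b=np.cross(v,a);t=np.linspace(0,6.283,120)[:,None]
    u=proj(f,cc+rr*(np.cos(t)*a+np.sin(t)*b));return u
def box(f,C):
    u=sil(f,C);return np.r_[u.min(0),u.max(0)].round(1)
E
python3 - <<'E'
from sil import *
for x,z in((.04,.060),(.05,.0585),(.054,.0585),(.059,.060),(.065,.059),(.073,.058)):
    print(x,'w',box('w5',W((x,.082,z))),'s',box('s5',W((x,.082,z))))
T,_,_=cam('w5');print(T[:3,3])
b=cv2.imread('pics/s5.png');g=cv2.imread('pics/w5.png')
print('s row mid',[tuple(b[244,i]) for i in range(240,256)])
print('w col318',[int(g[i,318].sum()) for i in range(284,306)]);print('w col left',[int(g[140,i].sum()) for i in range(158,180)])
E
```

```text
0.04 w [166.2 106.8 457.8 398.6] s [255.4 230.2 292.9 267.5]
0.05 w [164.2  70.6 459.8 366.5] s [252.4 229.7 289.7 266.7]
0.054 w [162.6  55.4 461.3 354.7] s [251.2 229.2 288.5 266.2]
0.059 w [158.8  35.1 465.  342.7] s [249.7 228.2 286.9 265.1]
0.065 w [157.7  11.  466.2 322.6] s [248.  227.9 285.1 264.7]
0.073 w [155.7 -22.4 468.1 296.2] s [245.7 227.4 282.6 264.1]
[0.67428091 0.10531996 0.20006572]
s row mid [(np.uint8(133), np.uint8(156), np.uint8(170)), (np.uint8(133), np.uint8(155), np.uint8(170)), (np.uint8(133), np.uint8(155), np.uint8(169)), (np.uint8(134), np.uint8(156), np.uint8(170)), (np.uint8(131), np.uint8(153), np.uint8(167)), (np.uint8(122), np.uint8(142), np.uint8(154)), (np.uint8(107), np.uint8(127), np.uint8(136)), (np.uint8(100), np.uint8(120), np.uint8(126)), (np.uint8(104), np.uint8(125), np.uint8(131)), (np.uint8(112), np.uint8(132), np.uint8(139)), (np.uint8(120), np.uint8(143), np.uint8(151)), (np.uint8(134), np.uint8(159), np.uint8(168)), (np.uint8(150), np.uint8(177), np.uint8(186)), (np.uint8(162), np.uint8(190), np.uint8(199)), (np.uint8(170), np.uint8(199), np.uint8(208)), (np.uint8(176), np.uint8(205), np.uint8(215))]
w col318 [328, 327, 328, 321, 321, 324, 324, 324, 320, 317, 313, 296, 267, 262, 262, 257, 269, 277, 275, 274, 264, 259]
w col left [374, 351, 334, 337, 359, 362, 375, 392, 374, 352, 389, 382, 352, 351, 353, 356, 359, 359, 363, 364, 366, 365]
```

Both views match a seated ball (x about 0.073), so it rolled in. Next I retreat to the knob.

```bash
python3 -m pendant '[{"dx":-0.02,"dy":0,"dz":0,"rx":0,"ry":0,"rz":0,"hand":0.06},{"dx":-0.03,"dy":0,"dz":0,"rx":0,"ry":0,"rz":0,"hand":0.06},{"dx":-0.02,"dy":0,"dz":-0.03,"rx":0,"ry":0,"rz":0,"hand":0.06},{"dx":-0.02,"dy":0,"dz":-0.03,"rx":0,"ry":0,"rz":0,"hand":0.06},{"dx":-0.02,"dy":0,"dz":-0.03,"rx":0,"ry":0,"rz":0,"hand":0.06},{"dx":-0.02,"dy":0,"dz":-0.03,"rx":0,"ry":0,"rz":0,"hand":0.06},{"dx":-0.004,"dy":0.039,"dz":0,"rx":0,"ry":0,"rz":0,"hand":0.06},{"dx":-0.004,"dy":0.039,"dz":0,"rx":0,"ry":0,"rz":0,"hand":0.06},{"dx":-0.004,"dy":0.039,"dz":0,"rx":0,"ry":0,"rz":0,"hand":0.06},{"dx":-0.004,"dy":0.039,"dz":0,"rx":0,"ry":0,"rz":0,"hand":0.06},{"dx":-0.004,"dy":0.039,"dz":0,"rx":0,"ry":0,"rz":0,"hand":0.06}]'; python3 -m pendant '[{"dx":0,"dy":0,"dz":0,"rx":0,"ry":0,"rz":0,"hand":0.06},{"dx":0,"dy":0,"dz":0,"rx":0,"ry":0,"rz":0,"hand":0.06},{"dx":0,"dy":0,"dz":0,"rx":0,"ry":0,"rz":0,"hand":0.06}]'; python3 go.py -.146 -.115 .018 0
python3 -c "
from sil import *
snap('scene','s6');snap('top','t6');snap('wrist','w6')
print(box('s6',W((.073,.082,.058))),box('t6',W((.073,.082,.058))))
print('knob end w',proj('w6',W((-.154,-.115,.021))),'root',proj('w6',W((-.134,-.115,.021))))
b=cv2.imread('pics/s6.png')[200:305,222:392];a=cv2.imread('pics/w6.png');t=cv2.imread('pics/t6.png')[172:297,228:378]
cv2.imwrite('pics/c6.png',np.hstack([cv2.resize(a,(400,300)),np.vstack([cv2.resize(b,(400,247),interpolation=2),cv2.resize(t,(400,333),interpolation=2)])[:580] if 0 else cv2.resize(b,(400,300),interpolation=2)]))
cv2.imwrite('pics/c6.png',np.vstack([cv2.imread('pics/c6.png'),cv2.copyMakeBorder(cv2.resize(t,(360,300),interpolation=2),0,0,0,440,0)]))"
```

```text
clock: 13.87
position: [0.4208, -0.0611, 0.1787]
ee_rot: [0.0, 0.998, -0.059, 0.001]
contact_force: [1.5, -0.0, 0.7]
width: 0.0597
gripper_force: 0.0
clock: 14.12
position: [0.4215, -0.0596, 0.1783]
ee_rot: [-0.0, 0.998, -0.06, 0.0]
contact_force: [-0.4, 0.1, 0.1]
width: 0.0602
gripper_force: 0.0
local -0.1434 -0.1124 z 0.1783 w 0.0602 F [-0.4  0.1  0.1] t 14.12
shift now-axes [-0.0026  0.0027  0.1603] shift goal-axes [-0.0026  0.0026  0.1603] rot [-0.04 -0.   -0.04]
[245.7 227.4 282.6 264.1] [256.9 182.2 290.8 216. ]
knob end w [[317.5213873  231.24747111]] root [[317.65989785 203.94393281]]
```

View pics/c6.png

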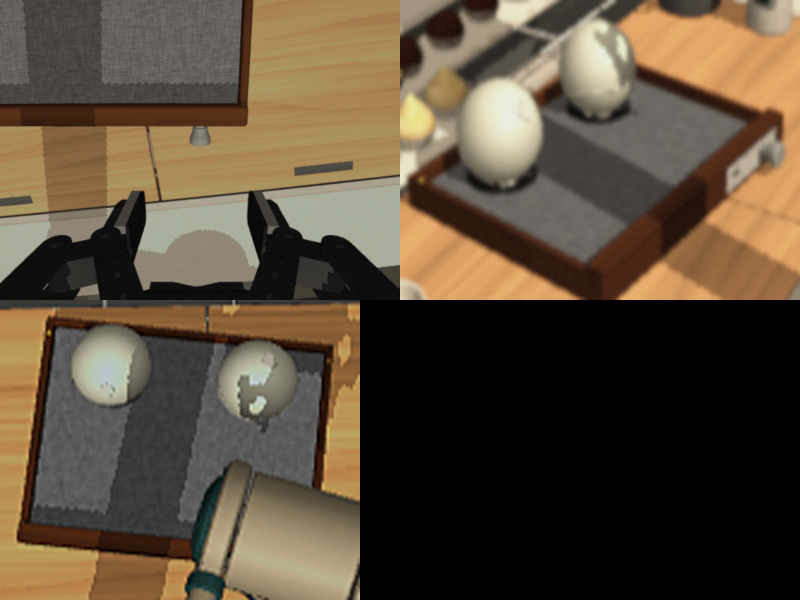

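The globe is seated in both outside views: top centre (274,199), as predicted. The knob end is at wrist pixel (321,232), about 2 mm to the right of the prediction.

```bash
python3 -m pendant '[{"dx":-0.0026,"dy":0.0045,"dz":0.02,"rx":0,"ry":0,"rz":0,"hand":0.06},{"dx":0,"dy":0,"dz":0.035,"rx":0,"ry":0,"rz":0,"hand":0.06},{"dx":0,"dy":0,"dz":0.035,"rx":0,"ry":0,"rz":0,"hand":0.06},{"dx":0,"dy":0,"dz":0.03,"rx":0,"ry":0,"rz":0,"hand":0.06},{"dx":0,"dy":0,"dz":0.02,"rx":0,"ry":0,"rz":0,"hand":0.06},{"dx":0,"dy":0,"dz":0.015,"rx":0,"ry":0,"rz":0,"hand":0.06},{"dx":0,"dy":0,"dz":0.005,"rx":0,"ry":0,"rz":0,"hand":0.06},{"dx":0,"dy":0,"dz":0,"rx":0,"ry":0,"rz":0,"hand":0.06},{"dx":0,"dy":0,"dz":0,"rx":0,"ry":0,"rz":0,"hand":0.06}]'; python3 go.py -.146 -.117 .018 0;  python3 -m pendant '[{"dx":0,"dy":0,"dz":0,"rx":0,"ry":0,"rz":0,"hand":0.04},{"dx":0,"dy":0,"dz":0,"rx":0,"ry":0,"rz":0,"hand":0.03},{"dx":0,"dy":0,"dz":0,"rx":0,"ry":0,"rz":0,"hand":0.01},{"dx":0,"dy":0,"dz":0,"rx":0,"ry":0,"rz":0,"hand":0.01},{"dx":0,"dy":0,"dz":0,"rx":0,"ry":0,"rz":0,"hand":0.01},{"dx":0,"dy":0,"dz":0,"rx":0,"ry":0,"rz":0,"hand":0.01},{"dx":0,"dy":0,"dz":0,"rx":0,"ry":0,"rz":0,"hand":0.01}]' 40;python3 go.py -.146 -.117 .018 0
```

```text
clock: 15.02
position: [0.4192, -0.0634, 0.0186]
ee_rot: [0.0, 0.998, -0.059, 0.0]
contact_force: [-0.3, 0.2, 0.0]
width: 0.0599
gripper_force: 0.0
local -0.1452 -0.1165 z 0.0186 w 0.0599 F [-0.3  0.2  0. ] t 15.02
shift now-axes [-0.0008  0.0005  0.0006] shift goal-axes [-0.0008  0.0005  0.0006] rot [ 0.01 -0.03  0.13]
clock: 15.6
position: [0.4195, -0.0626, 0.0195]
ee_rot: [-0.001, 0.998, -0.061, 0.001]
contact_force: [1.1, 7.4, 6.6]
width: 0.0215
gripper_force: 38.8
local -0.1451 -0.1156 z 0.0195 w 0.0215 F [1.1 7.4 6.6] t 15.6
shift now-axes [-0.0009  0.0014  0.0015] shift goal-axes [-0.0009  0.0014  0.0015] rot [-0.17 -0.14 -0.14]
```

```bash
python3 -m pendant '[{"dx":-0.002,"dy":-0.001,"dz":0,"rx":0,"ry":0,"rz":0,"hand":0.01},{"dx":-0.002,"dy":0,"dz":0,"rx":0,"ry":0,"rz":0,"hand":0.01},{"dx":-0.002,"dy":0,"dz":0,"rx":0,"ry":0,"rz":0,"hand":0.01},{"dx":-0.002,"dy":0,"dz":0,"rx":0,"ry":0,"rz":0,"hand":0.01},{"dx":-0.002,"dy":0,"dz":0,"rx":0,"ry":0,"rz":0,"hand":0.01},{"dx":-0.002,"dy":0,"dz":0,"rx":0,"ry":0,"rz":0,"hand":0.01},{"dx":-0.002,"dy":0,"dz":0,"rx":0,"ry":0,"rz":0,"hand":0.01},{"dx":-0.001,"dy":0,"dz":0,"rx":0,"ry":0,"rz":0,"hand":0.01},{"dx":0,"dy":0,"dz":0,"rx":0,"ry":0,"rz":0,"hand":0.01},{"dx":0,"dy":0,"dz":0,"rx":0,"ry":0,"rz":0,"hand":0.01}]';python3 go.py -.160 -.115 .018 0
```

```text
clock: 16.43
position: [0.4055, -0.0608, 0.0195]
ee_rot: [-0.0, 0.998, -0.06, 0.002]
contact_force: [2.4, 4.2, 5.9]
width: 0.0214
gripper_force: 39.7
local -0.1592 -0.1155 z 0.0195 w 0.0214 F [2.4 4.2 5.9] t 16.43
shift now-axes [-0.0009 -0.0005  0.0015] shift goal-axes [-0.0008 -0.0005  0.0015] rot [-0.07 -0.24 -0.09]
```

```bash
python3 -m pendant '[{"dx":-0.001,"dy":0,"dz":0,"rx":0,"ry":0,"rz":0,"hand":0.01},{"dx":-0.001,"dy":0,"dz":0,"rx":0,"ry":0,"rz":0,"hand":0.01},{"dx":0,"dy":0,"dz":0,"rx":0,"ry":0,"rz":0,"hand":0.01}]'; python3 -m pendant '[{"dx":0,"dy":0,"dz":0,"rx":0,"ry":0,"rz":0,"hand":0.06},{"dx":0,"dy":0,"dz":0,"rx":0,"ry":0,"rz":0,"hand":0.06},{"dx":0,"dy":0,"dz":0,"rx":0,"ry":0,"rz":0,"hand":0.06},{"dx":0,"dy":0,"dz":0,"rx":0,"ry":0,"rz":0,"hand":0.06},{"dx":0,"dy":0,"dz":-0.02,"rx":0,"ry":0,"rz":0,"hand":0.06},{"dx":0,"dy":0,"dz":-0.035,"rx":0,"ry":0,"rz":0,"hand":0.06},{"dx":0,"dy":0,"dz":-0.035,"rx":0,"ry":0,"rz":0,"hand":0.06},{"dx":0,"dy":0,"dz":-0.035,"rx":0,"ry":0,"rz":0,"hand":0.06},{"dx":0.0,"dy":0,"dz":-0.03,"rx":0,"ry":0,"rz":0,"hand":0.06},{"dx":0,"dy":0,"dz":0,"rx":0,"ry":0,"rz":0,"hand":0.06},{"dx":0,"dy":0,"dz":0,"rx":0,"ry":0,"rz":0,"hand":0.06}]'
python3 -c "
from sil import *
snap('scene','s7');snap('wrist','w7')
for o in(.154,.168):print(proj('w7',W((-o,-.117,.021))),proj('s7',W((-o,-.115,.021))))
a=cv2.imread('pics/w7.png');b=cv2.imread('pics/s7.png')[200:305,222:392]
cv2.imwrite('pics/c7.png',np.hstack([cv2.resize(a,(400,300)),cv2.resize(b,(400,300),interpolation=2)]))"
```

```text
clock: 16.68
position: [0.4055, -0.0609, 0.0196]
ee_rot: [-0.0, 0.998, -0.061, 0.004]
contact_force: [5.5, 5.4, 0.8]
width: 0.0216
gripper_force: 39.4
clock: 17.6
position: [0.4026, -0.0614, 0.1748]
ee_rot: [0.001, 0.998, -0.059, 0.002]
contact_force: [0.3, 0.2, -0.6]
width: 0.0598
gripper_force: 0.0
[[313.52957272 205.73449159]] [[383.8354141  254.89313872]]
[[313.52217639 225.24865752]] [[388.6694223  256.49285508]]
```

View pics/c7.png

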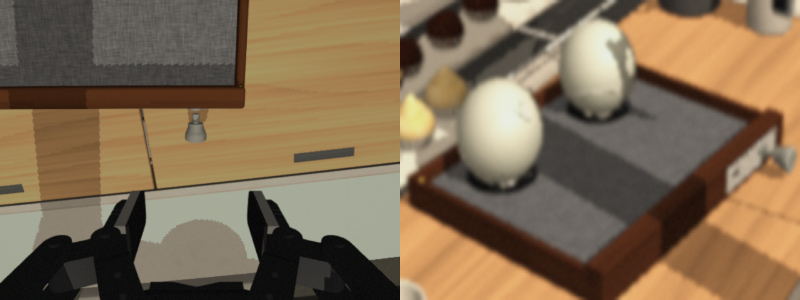

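The knob end is at wrist row about 226, against a predicted 225 for fully out. It also held at the stop under the extra pull. Both globes are seated and the arm is clear.

```bash
python3 -c "
from rig import manip
print(manip.sign_off())"
```

```text
the job is handed in; nothing more can be done
None
```

The loose lamp is on the free seat, the charger knob was then pulled fully out, the other lamp is still on its seat, and the job was handed in at about 18 s of the 69 s allowed.

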